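Set and clamp the straightedge on the gauge jig

TASK

Slide the aluminium straightedge across the jig plate until its long edge touches both dowel pins at once. Then, with the clamp's star knob, turn it backwards (anticlockwise from above) until the thread clicks and the knob drops, and then screw it forwards (clockwise) until it comes to its stop and the foot holds the straightedge tight against the plate. Leave the straightedge touching both pins, and leave the other things on the bench where they are.

Things in the scene. Friction and masses are not known exactly. Their poses are not given: they have to be found in the camera images.
- jig: Fixed dark steel plate, 220 (its x) x 360 (its y) x 14 mm, yaw varies; origin: centre of its underside. Two steel dowel pins, 10 mm diameter, stand 28 mm proud of it on its +x half. An aluminium clamp bridge stands at its +y end: post at jig x 63 to 95, y 90 to 130 mm; arm 36 mm wide reaching to -x, 44 to 58 mm over the bench, over the straightedge. The plate on the -x side of the pins is clear.
- boss_top (a point): Centre of the top of the round boss (38 mm diameter) on the end of the clamp's arm, on the vertical axis of the knob and foot, at jig x = 15, y = 110 mm, 66 mm over the bench. Its axes are the jig's. The knob's underside is 14 mm above it at the start, 8 mm after the click, 5 mm when tight.
- pin_near_clamp (a point): Point on the axis of the dowel pin nearer the clamp (jig x = 35, y = 50 mm), 5 mm above the plate's top. Its axes are the jig's.
- pin_far (a point): Point on the axis of the other dowel pin (jig x = 35, y = -110 mm), 5 mm above the plate's top.
- straightedge: Loose aluminium bar, 30 wide (its x), 300 long (its y), 10 mm thick, 0.2 to 0.35 kg, flat on the plate, 5 to 45 mm short of the pins on their -x side, up to 9 degrees askew; origin: underside centre, x to the pins. Pushed along jig +x between the pins (1 to 5 N) it turns until it lies against both. Touching a pin, its centre line is 20 mm from the pin's axis; then it lies under the foot.
- knob_top (a point): Centre of the top face of the grip of the black star knob: six lobes, 44 mm over opposite lobes, 40 mm over pairs of them, 24 mm tall below this point (a 5 mm cap stands above), axis vertical. Its x axis points at a lobe and turns with the knob. 104 mm over the bench at the start, 97 after the click, 95 when tight. Can be gripped from above at any angle.
- knob (a joint): Star knob, rad, grows forwards (clockwise from above). Starts at 0.15 to 0.8, turns freely, not going down. Turned back past -0.32 the thread is clear and it drops 6 mm by its weight, unless fingers hold it up: let go. Back limit -0.95. Then forwards (do not lift: it would ride on top again) draws it down up to 2 mm per rad beyond 0; foot meets bar near 1; stop at 2.1. Friction 0.03 to 0.1 Nm.
- spindle (a joint): How far the knob and spindle have gone down, m: 0 to 0.001 at the start, 0.006 to 0.007 after the click, about 0.009 when tight.
- foot: Steel clamp foot, a disc 24 mm in diameter, 6 mm thick, under the arm on the spindle; it does not turn. Origin: centre of its underside, 31 mm over the bench at the start (the straightedge's top is at 24 mm). Sprung, 5 N per mm: at the knob's stop it presses with about 7 N.
- dial_gauge: Bystander: dial gauge lying face down, aluminium can with black bezel, 62 mm diameter, 45 mm tall, two small brass studs on top; origin at the centre of its underside.
- tape_measure: Bystander: black and yellow tape measure, 66 x 34 x 58 mm, origin at the centre of its underside.
- oil_jar: Bystander: small brown glass jar with black cap, 48 mm diameter, 70 mm tall, origin at the centre of its underside.

How it is judged:
On the way, in this order (a step that is already met when the one before it is completed fails the run):
1. the straightedge lies against both dowel pins (x of each of pin_near_clamp, pin_far in the frame of straightedge below 0.022 m), for 0.2 s.
2. the knob, turned back, has clicked and dropped into its thread (value of joint spindle above 0.005 m and value of joint knob below 0.2 rad), for 0.1 s.
At the end, for the whole second after the job is handed in: The straightedge rests with its edge within 2 mm of both dowel pins (pin axes less than 22 mm from its centre line), the knob has been screwed past 1.8 rad in its thread, and the foot presses on the straightedge with more than 3 N (all of step 1 and x of each of pin_near_clamp, pin_far in the frame of straightedge above 0.017 m and y of pin_far in the frame of straightedge above -0.148 m and value of joint knob above 1.8 rad and contact force between foot and straightedge above 3 N and linear speed of straightedge below 0.01 m/s); the robot touches nothing.
It fails at once if the dial gauge, tape measure or jar is shifted by more than 30 mm (distance of any of dial_gauge, tape_measure, oil_jar from where it was at the start of the episode above 0.03 m).
It also fails if it takes over 70 s, if anything falls off the work surface, if the arm or the gripper's body presses on something with over 40 N, if the wrist force passes 120 N, or if a joint passes its speed limit or range.

ROBOT

A 7-joint arm with a two-finger parallel gripper is mounted at the origin on the work surface. World frame = base frame: x ahead of the robot, y to its left, z up, the work surface at z = 0. Lengths are in m, angles in rad, forces in N, time in s.
With the tool pointing down it reaches from about 0.4 to 0.875 m from the base axis. Payload 19.3 kg.
Tool frame: the origin (TCP) lies midway between the tips of the shut fingers; the grasp point (between the pads) lies 19 mm behind it; x points along the fingers, z is the direction in which the jaws open and shut, and the axes are right-handed (so a half turn about x gives the same grasp; the last joint's range is limited). The gripper opens to 85 mm and grips with 20 to 120 N. Pads are 22 mm wide; open, the fingers measure 114 mm over their backs; the gripper's body (76 mm by 85 mm) begins 54 mm behind the grasp point. The pads swing forward as they close: fully open they stand 13 mm farther back than shut.
Start: joints at [1.263, 0.521, -0.036, 1.599, 0.021, 1.021, -0.113], TCP at [0.147, -0.607, 0.231] pointing down, gripper open.
Joint ranges: [-2.91, 2.91], [-0.3, 2.13], [-1.5, 1.42], [0.17, 2.43], [-1.26, 4.41], [0.16, 1.93], [-2.52, 2.52]. Speed limits (rad/s): [1.89, 1.89, 2.39, 2.39, 3.01, 3.01, 3.01].

INTERFACE

Orientations are given as a unit quaternion [x, y, z, w].
In Python, from workcell import robot gives the robot as it stands. The module is installed in compiled form; this text tells all that it offers.
- The arm moves only by the tool apply_moves, never from a script. Its argument "moves" is text: rows parted by semicolons, each of 7 numbers parted by spaces: the shift along the tool's x, y, z in m, then the turn, a rotation vector about the tool's x, y, z in rad, then the finger opening in m, from 0 to 0.0854. A call has 1 to 12 rows; each row shifts and turns the pose as measured when the row begins, along the tool's axes as they then stand; what a row does not reach is not made up. A row lasts 1/12 s, in which the tool goes at most 41.7 mm and 7.16 degrees, less where a joint would pass 70% of its speed; a pose out of reach is approached as far as the arm can. A call with a gripper value outside its range is refused whole. The fingers move at their own pace and stop on an object; "grip_force" is the grip in N (left out, the last holds). Time passes only in rows, so rows that do not move let the fingers close. It gives the time, the measured TCP pose, the force and the opening at its end, in the units of the state.
- robot.read_state(): the state, without advancing time (a new reading comes with each control period).
- robot.capture(name): name is "side" or "top"; returns a dict with "frame" (480x640x3 uint8, red, green, blue), "z_map" (480x640 float32, m along the optical axis (not along the pixel's ray), 0 where there is no reading), "fx", "fy", "cx", "cy" (pixels), "extrinsics" (4x4, takes a point from world to camera coordinates). Camera axes: x right, y up, looking along -z (the intrinsics and any distortion apply to the point x, -y, -z); pixel columns grow to the right and rows downward; lengths in m; the calibration is good to about 2 mm. A picture is of the moment at which its call begins.
- robot.job_done(): hands the job in, once; it reports no verdict.
The state is a dict: "time_s": time; "joint_positions": joint angles; "joint_velocities": joint speeds; "tau": joint torques, N m; "tool_pos": TCP position; "tool_rot": TCP orientation; "wrist_force": force on the tool from outside, world axes, zero at the start; "wrist_torque": the same for the moment, N m; "width": finger opening in m.
Only numpy, scipy, OpenCV 4.12 (cv2) and the standard library are available. Lean on these libraries where they do the work, as an engineer would, in place of code of your own. Each camera call takes 0.05 s, during which the arm holds its last target. There are 200 camera calls.

## Working session

There is one attempt and no reset: what is moved stays moved. The work goes in short steps, Python scripts to look and compute and a tool call to move; the robot and the scene stay as the last step left them, time stands still between calls to the robot, and variables do not carry over. Pictures are saved under pics/ and viewed, on a budget of 10 in all, crops included, one or two more only if the job needs it, and the job is handed in when it is done.

Besides the shell and the picture viewer there is one more tool, called after "Call:" as name(argument=value, ...) on one line, values as JSON. apply_moves: Moves the arm, as the interface text tells. Its arguments: {"type":"object","properties":{"moves":{"type":"string"},"grip_force":{"type":"number"}},"required":["moves"]}

```bash
mkdir -p pics; cat > h.py <<'E'
import numpy as np, cv2
from workcell import robot
def cap(n,save=None):
    c=robot.capture(n)
    if save: cv2.imwrite('pics/'+save,c['frame'][:,:,::-1])
    return c
def pts(c):
    "world xyz per pixel from depth"
    v,u=np.mgrid[0:480,0:640]; z=c['z_map']
    p=np.stack([(u-c['cx'])/c['fx']*z,-(v-c['cy'])/c['fy']*z,-z,np.ones_like(z)],-1)
    return (p@np.linalg.inv(c['extrinsics']).T)[...,:3]
def onplane(c,u,v,h):
    T=np.linalg.inv(c['extrinsics']); d=T[:3,:3]@np.array([(u-c['cx'])/c['fx'],-(v-c['cy'])/c['fy'],-1]); o=T[:3,3]
    return o+d*(h-o[2])/d[2]
E
python3 - <<'E'
from h import *
for n in ('top','side'):
    c=cap(n,n+'1.png'); np.savez(n+'1.npz',**c); print(n,c['fx'],c['cx'],c['cy'],np.linalg.inv(c['extrinsics'])[:3].round(3).tolist(),(c['z_map']>0).mean())
print(robot.read_state())
E
```

```text
top 585.4596254739665 314.9963709062251 236.65131838777677 [[0.03, 0.994, -0.101, 0.469], [-1.0, 0.029, -0.012, 0.022], [-0.009, 0.102, 0.995, 1.128]] 0.9959700520833333
side 550.2054895485062 326.732769059025 240.2894902322207 [[0.908, 0.312, -0.278, 0.299], [-0.418, 0.697, -0.583, -0.576], [0.012, 0.646, 0.763, 0.878]] 0.9959147135416667
{'time_s': 0.1, 'joint_positions': array([ 1.26280229,  0.52196218, -0.03634755,  1.59989687,  0.02119167,
        1.02105747, -0.11281637]), 'joint_velocities': array([-0.00112708, -0.00147859,  0.00144646, -0.00160644,  0.00095203,
       -0.00024318, -0.00104495]), 'tau': array([ 4.09654211e-03, -9.28505445e+01,  1.98412545e+00, -3.70539272e+01,
        1.81581796e-02,  5.29147408e-03, -3.66101892e-05]), 'tool_pos': array([ 0.14714732, -0.60716129,  0.23079758]), 'tool_rot': array([ 0.43735823,  0.55604585, -0.43697313,  0.55550452]), 'wrist_force': array([ 0.54903985, -0.15658176,  0.88449359]), 'wrist_torque': array([ 0.01775585, -0.02875205, -0.03609996]), 'width': 0.08497670884948752}
```

View pics/top1.png

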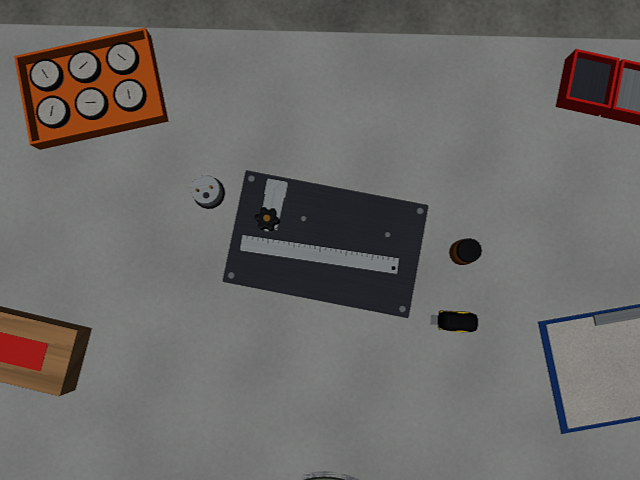

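View pics/side1.png

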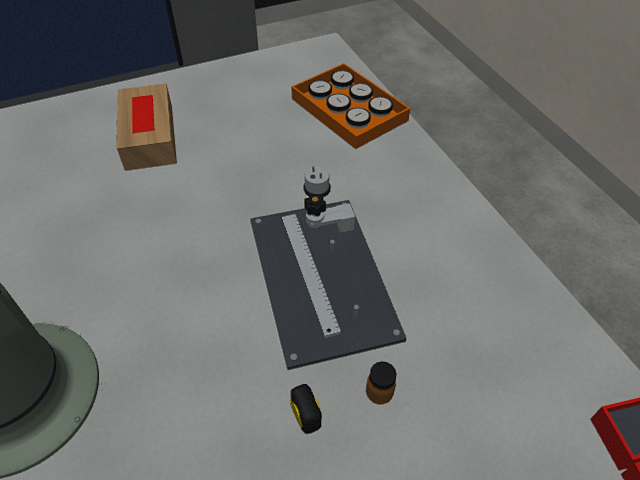

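The top view shows the plate with corners at about (247,171), (428,205), (408,317) and (223,281). The pins are at (304,218) and (388,235), the knob at (267,218), and the bar runs from (242,243) to (398,266). The gauge is at (207,191), the jar at (466,251) and the tape at (458,321).

```bash
cat > m.py <<'E'
from h import *
def jigpose(c):
    P=pts(c); f=c['frame'].astype(int); h=P[...,2]
    m=((h>0.008)&(h<0.07)&(P[...,0]>.38)&(P[...,0]<.72)&(abs(P[...,1]-0)<.3)).astype(np.uint8)
    m=cv2.morphologyEx(m,cv2.MORPH_OPEN,np.ones((3,3)))
    n,l,s,_=cv2.connectedComponentsWithStats(m); k=1+np.argmax(s[1:,4])
    ct=max(cv2.findContours((l==k).astype(np.uint8),0,1)[0],key=cv2.contourArea)
    w=np.array([onplane(c,u,v,.014)[:2] for u,v in ct[:,0]]).astype(np.float32)
    (cx,cy),sz,a=cv2.minAreaRect(w*1000)
    b=cv2.boxPoints(((cx,cy),sz,a))
    e=[b[1]-b[0],b[2]-b[1]]; L=max(e,key=np.linalg.norm); L=L if L[1]>0 else -L
    yaw=np.arctan2(-L[0],L[1]); return np.array([cx,cy])/1000,yaw,sz
def bar(c,P0,yaw):
    f=c['frame'].astype(int); R=np.array([[np.cos(yaw),-np.sin(yaw)],[np.sin(yaw),np.cos(yaw)]])
    m=(f.min(-1)>95); v,u=np.nonzero(m)
    w=np.array([onplane(c,a,b,.024)[:2] for a,b in zip(u,v)]); q=(w-P0)@R
    k=(q[:,0]>-.1)&(q[:,0]<.045)&(abs(q[:,1])<.17)
    img=np.zeros((480,640),np.uint8); img[v[k],u[k]]=255
    img=cv2.morphologyEx(img,cv2.MORPH_CLOSE,np.ones((3,3)))
    n,l,s,_=cv2.connectedComponentsWithStats(img); kk=1+np.argmax(s[1:,4])
    ct=max(cv2.findContours((l==kk).astype(np.uint8),0,1)[0],key=cv2.contourArea)
    w=np.array([onplane(c,a,b,.024)[:2] for a,b in ct[:,0]]).astype(np.float32)
    q=((w-P0)@R*1000).astype(np.float32)
    return cv2.minAreaRect(q)
if __name__=='__main__':
    for n in ('top','side'):
        c=dict(np.load(n+'1.npz')); P0,yaw,sz=jigpose(c); print(n,'jig',P0.round(4),yaw,sz); print(' bar in jig mm',bar(c,P0,yaw))
    c=dict(np.load('top1.npz')); R=np.array([[np.cos(yaw),-np.sin(yaw)],[np.sin(yaw),np.cos(yaw)]])
    print([((onplane(c,u,v,.042)[:2]-P0)@R*1000).round(1).tolist() for u,v in ((304,218),(388,235))],'pins expect 35,50 / 35,-110')
    P=pts(c); k=(P[...,2]>.085)&(P[...,2]<.125)&(np.hypot(P[...,0]-.5,P[...,1]-.1)<.1)
    print('knob',P[k].mean(0),k.sum(),P[k][:,2].max(),np.percentile(P[k],[2,98],axis=0))
    print('exp knob',P0+R@[.015,.11])
    for nm,u,v in(('gauge',207,191),('jar',466,251),('tape',458,321)): print(nm,P[v,u])
E
python3 m.py
```

```text
top jig [0.5719 0.0162] -0.16288121 (359.30291748046875, 219.5782012939453)
 bar in jig mm ((-24.07217025756836, 7.1803436279296875), (29.136146545410156, 300.00506591796875), 2.5005128383636475)
side jig [0.5688 0.0108] -0.16380967 (361.70794677734375, 219.5692596435547)
 bar in jig mm ((-23.289180755615234, 8.088027954101562), (30.153141021728516, 304.05096435546875), 2.6358046531677246)
[[37.5, 52.8], [36.1, -107.0]] pins expect 35,50 / 35,-110
knob [0.59197335 0.11899322 0.10197869] 130 0.10961034623383159 [[0.58467453 0.10240836 0.08822805]
 [0.59943086 0.13458353 0.10842873]]
exp knob [0.6015877  0.11692052]
gauge [0.65983243 0.24052115 0.04513819]
jar [ 0.55917166 -0.23924047  0.06837665]
tape [ 0.43276446 -0.22784646  0.05822172]
```

```bash
cat > t.py <<'E'
from h import *
from scipy.spatial.transform import Rotation as Ro
a=dict(np.load('top1.npz'));b=dict(np.load('side1.npz'))
def proj(c):
    E=c['extrinsics'];return np.array([[c['fx'],0,c['cx']],[0,c['fy'],c['cy']],[0,0,1]])@np.diag([1,-1,-1])@E[:3]
def brass(c,u,v):
    f=c['frame'].astype(int); m=(f[...,0]-f[...,2]>40); y,x=np.nonzero(m); k=np.hypot(x-u,y-v)<9; return x[k].mean(),y[k].mean(),k.sum()
ka=brass(a,266,218);kb=brass(b,315,199);print(ka,kb)
for nm,p,q in(('cap',ka,kb),('pinN',(304,218),(333,240)),('pinF',(388,235),(356,307))):
    X=cv2.triangulatePoints(proj(a),proj(b),np.array(p[:2],float),np.array(q[:2],float));print(nm,(X[:3]/X[3]).ravel().round(4))
print('cap@.109',onplane(a,*ka[:2],.109),onplane(b,*kb[:2],.109))
for u,v,s,t in((304,218,332,240),(388,235,356,306)): print(onplane(a,u,v,.042),onplane(b,s,t,.042))
print(Ro.from_quat(robot.read_state()['tool_rot']).as_matrix().round(3))
for n,c,(u,v) in(('a',a,(266,218)),('b',b,(315,205))):
    cv2.imwrite('pics/z'+n+'.png',cv2.resize(c['frame'][v-35:v+35,u-40:u+40,::-1],None,fx=5,fy=5,interpolation=2))
cv2.imwrite('pics/zz.png',np.hstack([cv2.imread('pics/za.png'),cv2.imread('pics/zb.png')]))
E
python3 t.py
```

```text
(np.float64(266.1666666666667), np.float64(217.5), np.int64(36)) (np.float64(314.5), np.float64(198.83333333333334), np.int64(24))
cap [0.6046 0.1218 0.1045]
pinN [0.6145 0.0567 0.0444]
pinF [ 0.5873 -0.1009  0.0397]
cap@.109 [0.60443337 0.12120863 0.109     ] [0.60227284 0.11781359 0.109     ]
[0.61442722 0.05686351 0.042     ] [0.61407053 0.05918148 0.042     ]
[ 0.58703428 -0.10066545  0.042     ] [ 0.58744645 -0.10032445  0.042     ]
[[-0.     0.972  0.236]
 [ 0.001  0.236 -0.972]
 [-1.    -0.    -0.001]]
```

View pics/zz.png

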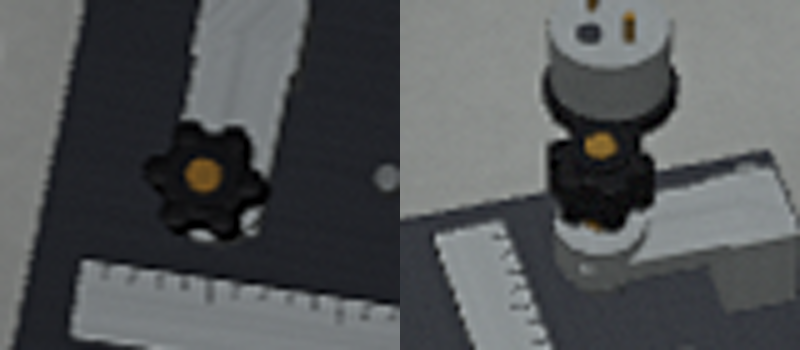

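The bar lies about 39 mm short of the pins, turned 2.5°. The jig is at (0.5715, 0.014) with yaw -0.166, and the knob is at (0.604, 0.120). I'll start the arm moving.

Call:
apply_moves(moves="0 0.04 0 0 0 0 0; 0 0.04 0 0 0 0 0; 0 0.04 0 0 0 0 0; 0 0.04 0 0 0 0 0; 0 0.04 0 0 0 0 0; 0 0.04 0 0 0 0 0; 0 0.04 0 0 0 0 0; 0 0.04 0 0 0 0 0; 0 0.04 0 0 0 0 0; 0 0.04 0 0 0 0 0; 0 0.04 0 0 0 0 0; 0 0.04 0 0 0 0 0", grip_force=40)

```text
time_s: 1.1
tool_pos: [0.6205, -0.4953, 0.2248]
tool_rot: [0.441, 0.555, -0.443, 0.548]
wrist_force: [0.0, -1.1, 0.6]
width: 0.0002
```

Call:
apply_moves(moves="0 0 -0.04 0 0 0 0; 0 0 -0.04 0 0 0 0; 0 0 -0.04 0 0 0 0; 0 0 -0.04 0 0 0 0; 0 0 -0.04 0 0 0 0; 0 0 -0.04 0 0 0 0; 0 0 -0.04 0 0 0 0; 0 0 -0.04 0 0 0 0; 0 0 -0.04 0 0 0 0; 0 0 -0.04 0 0 0 0; 0 0 -0.04 0 0 0 0; 0 0 -0.04 0 0 0 0")

```text
time_s: 2.1
tool_pos: [0.5203, -0.0138, 0.2113]
tool_rot: [0.44, 0.558, -0.443, 0.546]
wrist_force: [0.6, 0.4, 0.2]
width: -0.0002
```

Call:
apply_moves(moves="0 0 0 -0.117 0 0 0; 0 0 0 -0.117 0 0 0; 0 0 0 -0.117 0 0 0; 0 0 0 -0.117 0 0 0; 0 0 0 -0.117 0 0 0; 0 0 0 -0.117 0 0 0; 0 0 0 -0.117 0 0 0; 0 0 0 -0.117 0 0 0; 0 0 0 -0.117 0 0 0; 0 0 0 -0.117 0 0 0")

```text
time_s: 2.93
tool_pos: [0.5165, -0.0003, 0.2104]
tool_rot: [0.044, 0.713, -0.037, 0.699]
wrist_force: [0.2, 0.4, 0.1]
width: -0.0001
```

```bash
cat > g.py <<'E'
import sys
from h import *
from scipy.spatial.transform import Rotation as Ro
P0=np.array([.5715,.014]);yaw=-.166;Rj=np.array([[np.cos(yaw),-np.sin(yaw)],[np.sin(yaw),np.cos(yaw)]])
def go(x,y,z,ang):
    "report tool-axis shift and turn to world target; ang = world angle of tool z, deg"
    s=robot.read_state();R=Ro.from_quat(s['tool_rot']).as_matrix();a=np.radians(ang)
    Z=np.array([np.cos(a),np.sin(a),0]);X=np.array([0,0,-1.]);T=np.stack([X,np.cross(Z,X),Z],1)
    print('t',round(s['time_s'],2),'pos',s['tool_pos'].round(4),'zang',np.degrees(np.arctan2(R[1,2],R[0,2])).round(1),'F',s['wrist_force'].round(1),'M',s['wrist_torque'].round(2),'w',round(s['width'],4),'j7',s['joint_positions'][6].round(2))
    print('shift',(R.T@(np.array([x,y,z])-s['tool_pos'])).round(4),'turn',Ro.from_matrix(R.T@T).as_rotvec().round(3))
if __name__=='__main__':
    a=list(map(float,sys.argv[2:]))
    if sys.argv[1]=='j': w=P0+Rj@a[:2]; go(*w,*a[2:])
    else: go(*a)
E
python3 g.py j -.075 -.015 .10 -9.5
```

```text
t 2.93 pos [ 5.165e-01 -3.000e-04  2.104e-01] zang -6.6 F [0.2 0.4 0.1] M [-0.01 -0.03 -0.02] w -0.0001 j7 -0.41
shift [ 0.1109  0.0085 -0.0204] turn [ 0.051 -0.021 -0.007]
```

Call:
apply_moves(moves="0.02 0.004 -0.01 0.051 -0.021 -0.007 0; 0.03 0.004 -0.01 0 0 0 0; 0.03 0 0 0 0 0 0; 0.03 0 0 0 0 0 0; 0.02 0 0 0 0 0 0; 0 0 0 0 0 0 0")

```text
time_s: 3.43
tool_pos: [0.4972, 0.0106, 0.0766]
tool_rot: [0.054, 0.704, -0.053, 0.706]
wrist_force: [-0.2, 0.5, -0.7]
width: 0.0
```

```bash
python3 g.py j -.075 -.015 .019 -9.5
```

```text
t 3.43 pos [0.4972 0.0106 0.0766] zang -8.7 F [-0.2  0.5 -0.7] M [-0.01  0.08  0.03] w 0.0 j7 -0.61
shift [ 0.0576  0.0006 -0.0025] turn [ 0.013  0.004 -0.002]
```

Call:
apply_moves(moves="0.025 0.0 -0.0025 0.013 0.004 0 0; 0.02 0 0 0 0 0 0; 0.011 0 0 0 0 0 0; 0 0 0 0 0 0 0; 0 0 0 0 0 0 0")

```text
time_s: 3.85
tool_pos: [0.4961, 0.0112, 0.0213]
tool_rot: [0.059, 0.704, -0.058, 0.705]
wrist_force: [0.6, 1.0, -0.2]
width: -0.0001
```

```bash
python3 g.py j -.045 -.015 .019 -9.5
```

```text
t 3.85 pos [0.4961 0.0112 0.0213] zang -9.5 F [ 0.6  1.  -0.2] M [ 0.01 -0.01 -0.03] w -0.0001 j7 -0.68
shift [0.0023 0.0002 0.0289] turn [-0.     0.    -0.002]
```

Call:
apply_moves(moves="0.002 0 0.006 0 0 0 0; 0 0 0.006 0 0 0 0; 0 0 0.006 0 0 0 0; 0 0 0.005 0 0 0 0; 0 0 0.005 0 0 0 0; 0 0 0.005 0 0 0 0; 0 0 0.005 0 0 0 0; 0 0 0.004 0 0 0 0; 0 0 0 0 0 0 0")

```text
time_s: 4.6
tool_pos: [0.5455, 0.0028, 0.0246]
tool_rot: [0.06, 0.702, -0.058, 0.707]
wrist_force: [-0.1, -0.4, -0.4]
width: -0.0001
```

```bash
python3 g.py j -.02 -.015 .019 -9.5; python3 - <<'E'
from h import *
from m import bar
c=cap('top','push.png'); print(bar(c,np.array([.572,.0162]),-.163))
cv2.imwrite('pics/pushz.png',cv2.resize(c['frame'][150:330,200:440,::-1],None,fx=3,fy=3))
E
```

```text
t 4.6 pos [0.5455 0.0028 0.0246] zang -9.6 F [-0.1 -0.4 -0.4] M [-0.02 -0.03  0.04] w -0.0001 j7 -0.63
shift [0.0056 0.0003 0.0037] turn [-0.002  0.007 -0.003]
((-23.110689163208008, 111.25959777832031), (29.522262573242188, 91.62096405029297), 3.3960816860198975)
```

View pics/pushz.png

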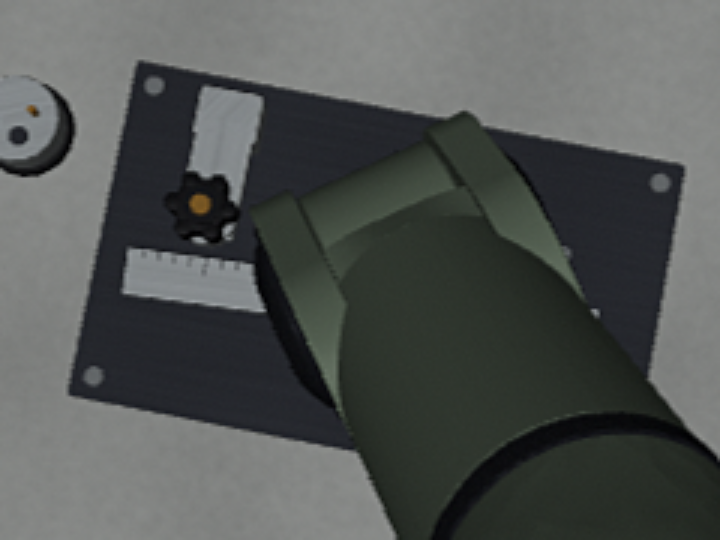

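The TCP drifted up to z = 24.6 mm and passed over the bar, whose left end is still at about (125,270) in the crop. I'll back off, go lower, and correct the drift as I push.

Call:
apply_moves(moves="-0.006 0 -0.005 0 0.007 0 0; 0 0 -0.015 0 0 0 0; 0 0 -0.015 0 0 0 0; 0 0 -0.015 0 0 0 0; 0.005 0 -0.003 0 0 0 0; 0 0 0 0 0 0 0")

```text
time_s: 5.15
tool_pos: [0.4884, 0.0123, 0.0269]
tool_rot: [0.06, 0.706, -0.058, 0.704]
wrist_force: [0.8, 0.4, -0.3]
width: 0.0001
```

```bash
python3 g.py j -.075 -.015 .0175 -9.5
```

```text
t 5.15 pos [0.4884 0.0123 0.0269] zang -9.6 F [ 0.8  0.4 -0.3] M [-0.03  0.01 -0.03] w 0.0001 j7 -0.68
shift [0.0094 0.0004 0.0067] turn [-0.002 -0.003 -0.003]
```

Call:
apply_moves(moves="0.007 0 0.004 0 0 0 0; 0.003 0 0 0 0 0 0; 0 0 0 0 0 0 0; 0 0 0 0 0 0 0; 0.001 0 0.004 0 0 0 0; 0.001 0 0.004 0 0 0 0; 0.001 0 0.004 0 0 0 0; 0.001 0 0.004 0 0 0 0")

```text
time_s: 5.82
tool_pos: [0.5073, 0.0093, 0.0138]
tool_rot: [0.059, 0.708, -0.059, 0.701]
wrist_force: [-21.9, 3.1, 51.5]
width: -0.0001
```

```bash
python3 g.py j -.05 -.015 .0175 -9.5
```

```text
t 5.82 pos [0.5073 0.0093 0.0138] zang -9.5 F [-21.9   3.1  51.5] M [0.84 5.12 0.01] w -0.0001 j7 -0.67
shift [-0.0038  0.0002  0.0125] turn [-0.001 -0.01   0.001]
```

Call:
apply_moves(moves="-0.004 0 0 0 0 0 0; 0 0 0 0 -0.005 0 0; 0 0 0 0 0 0 0")

```text
time_s: 6.07
tool_pos: [0.5088, 0.0093, 0.0188]
tool_rot: [0.059, 0.706, -0.059, 0.703]
wrist_force: [0.8, 1.0, -0.4]
width: 0.0002
```

```bash
python3 g.py j -.05 -.015 .0180 -9.5
```

```text
t 6.07 pos [0.5088 0.0093 0.0188] zang -9.6 F [ 0.8  1.  -0.4] M [-0.01 -0.03  0.09] w 0.0002 j7 -0.67
shift [0.0007 0.     0.0111] turn [-0.001 -0.004  0.   ]
```

Now I'll use short pushes with checks in between.

Call:
apply_moves(moves="0.0005 0 0.004 0 0 0 0; 0 0 0.004 0 0 0 0; 0 0 0.004 0 0 0 0; 0 0 0 0 0 0 0")

```text
time_s: 6.4
tool_pos: [0.5227, 0.0068, 0.0176]
tool_rot: [0.059, 0.706, -0.059, 0.703]
wrist_force: [-0.2, -0.2, -0.3]
width: 0.0003
```

```bash
python3 g.py j -.04 -.015 .0180 -9.5
```

```text
t 6.4 pos [0.5227 0.0068 0.0176] zang -9.6 F [-0.2 -0.2 -0.3] M [-0.03 -0.01 -0.01] w 0.0003 j7 -0.65
shift [-0.0004  0.0002  0.007 ] turn [-0.001 -0.003  0.   ]
```

Call:
apply_moves(moves="0 0 0.005 0 0 0 0; 0 0 0.005 0 0 0 0; 0 0 0.005 0 0 0 0; 0 0 0 0 0 0 0")

```text
time_s: 6.73
tool_pos: [0.5394, 0.0039, 0.0176]
tool_rot: [0.059, 0.706, -0.059, 0.703]
wrist_force: [1.2, -0.2, 2.1]
width: -0.0002
```

```bash
python3 g.py j -.02 -.015 .0180 -9.5; python3 - <<'E'
from h import *
from m import bar
c=cap('top'); print(bar(c,np.array([.572,.0162]),-.163))
E
```

```text
t 6.73 pos [0.5394 0.0039 0.0176] zang -9.6 F [ 1.2 -0.2  2.1] M [-0.08 -0.21  0.  ] w -0.0002 j7 -0.63
shift [-0.0005  0.0003  0.01  ] turn [-0.002 -0.004  0.   ]
((-9.29944896697998, 118.06779479980469), (41.97200012207031, 79.28797149658203), 7.00134801864624)
```

Call:
apply_moves(moves="0 0 0.004 0 0 0 0; 0 0 0.004 0 0 0 0; 0 0 0 0 0 0 0")

```text
time_s: 7.03
tool_pos: [0.5475, 0.0026, 0.0176]
tool_rot: [0.059, 0.706, -0.059, 0.703]
wrist_force: [-0.0, 0.5, 2.4]
width: 0.0
```

Call:
apply_moves(moves="0 0 0.003 0 0 0 0; 0 0 0 0 0 0 0")

```text
time_s: 7.2
tool_pos: [0.5508, 0.0021, 0.0176]
tool_rot: [0.059, 0.706, -0.059, 0.703]
wrist_force: [2.1, -0.5, 3.3]
width: 0.0002
```

```bash
python3 g.py j -.01 -.015 .0180 -9.5
```

```text
t 7.2 pos [0.5508 0.0021 0.0176] zang -9.6 F [ 2.1 -0.5  3.3] M [-0.06 -0.33 -0.02] w 0.0002 j7 -0.62
shift [-0.0005  0.0002  0.0085] turn [-0.001 -0.004  0.   ]
```

```bash
python3 - <<'E'
from h import *
a=cap('top')['frame'][150:330,200:440,::-1]; b=cap('side')['frame'][190:370,220:460,::-1]
cv2.imwrite('pics/p2.png',cv2.resize(np.vstack([a,b]),None,fx=1.6,fy=1.6,interpolation=2)); cv2.imwrite('pics/p2.png',cv2.resize(np.hstack([a,b]),(800,300),interpolation=2))
E
```

```text
(no output)
```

View pics/p2.png

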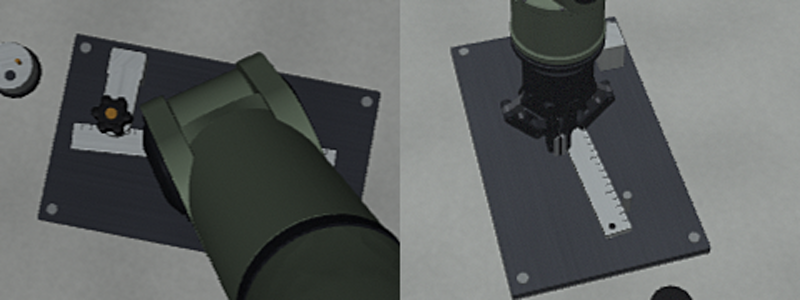

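The side view shows the finger against the bar's edge near (565,148), with the bar close to the far pin at (627,194). I'll keep pushing.

Call:
apply_moves(moves="0 0 0.004 0 0 0 0; 0 0 0 0 0 0 0")

```text
time_s: 7.47
tool_pos: [0.5544, 0.0015, 0.0176]
tool_rot: [0.059, 0.706, -0.059, 0.703]
wrist_force: [1.8, 0.7, 3.0]
width: -0.0001
```

Call:
apply_moves(moves="0 0 0.002 0 0 0 0; 0 0 0 0 0 0 0")

```text
time_s: 7.63
tool_pos: [0.5562, 0.0012, 0.0176]
tool_rot: [0.059, 0.706, -0.059, 0.703]
wrist_force: [0.4, -0.6, 4.0]
width: 0.0002
```

Call:
apply_moves(moves="0 0 0.002 0 0 0 0; 0 0 0 0 0 0 0")

```text
time_s: 7.8
tool_pos: [0.5581, 0.0009, 0.0176]
tool_rot: [0.059, 0.707, -0.059, 0.703]
wrist_force: [1.9, 0.6, 3.4]
width: -0.0002
```

```bash
cat > e.py <<'E'
# bar edges seen in side view, jig frame: fit long-axis line of bar from bright pixels
from h import *
from g import P0,Rj
c=cap('side'); f=c['frame'].astype(int); v,u=np.nonzero(f.min(-1)>95)
w=np.array([onplane(c,a,b,.024)[:2] for a,b in zip(u,v)])@np.eye(2); q=(w-P0)@Rj*1000
k=(q[:,0]>-60)&(q[:,0]<45)&(q[:,1]>-165)&(q[:,1]<100); q=q[k]
for y in range(-140,100,20):
    s=q[abs(q[:,1]-y)<5][:,0]
    if len(s)>5: print(y,np.percentile(s,[3,97]).round(1),len(s))
E
python3 e.py; python3 g.py j -.01 -.015 .0180 -9.5
```

```text
-140 [ 0.3 28.9] 63
-120 [-0.3 27.9] 80
-100 [-0.5 41. ] 91
-80 [-1.4 27.3] 75
-60 [-2.7 25.2] 70
-40 [-3.4 25.6] 67
-20 [-1.1 25.4] 54
0 [-2.4 24.5] 27
t 7.85 pos [0.558  0.0009 0.0176] zang -9.6 F [ 1.6 -0.6  4. ] M [-0.07 -0.31 -0.05] w 0.0004 j7 -0.61
shift [-0.0004  0.0001  0.0011] turn [-0.001 -0.005  0.001]
```

Call:
apply_moves(moves="0 0 0.002 0 0 0 0; 0 0 0 0 0 0 0")

```text
time_s: 8.02
tool_pos: [0.5599, 0.0006, 0.0176]
tool_rot: [0.059, 0.707, -0.059, 0.703]
wrist_force: [1.2, -0.4, 3.2]
width: 0.0004
```

Call:
apply_moves(moves="0 0 0.002 0 0 0 0; 0 0 0 0 0 0 0")

```text
time_s: 8.18
tool_pos: [0.5617, 0.0004, 0.0176]
tool_rot: [0.059, 0.707, -0.059, 0.703]
wrist_force: [0.8, -0.6, 3.6]
width: 0.0002
```

```bash
python3 e.py; python3 g.py j -.01 -.015 .0180 -9.5
```

```text
-140 [-0.8 27.7] 67
-120 [-0.6 27.9] 81
-100 [-0.4 41. ] 93
-80 [-0.8 27.3] 72
-60 [-0.9 27. ] 69
-40 [-0.9 27.4] 68
-20 [ 1.3 27.7] 53
0 [-0.  27.5] 26
t 8.23 pos [5.617e-01 4.000e-04 1.760e-02] zang -9.5 F [ 1.  -1.   3.3] M [-0.07 -0.31 -0.06] w 0.0001 j7 -0.61
shift [-0.0004  0.     -0.0026] turn [-0.001 -0.006  0.001]
```

Call:
apply_moves(moves="0 0 0.001 0 0 0 0; 0 0 0 0 0 0 0")

```text
time_s: 8.4
tool_pos: [0.562, 0.0004, 0.0176]
tool_rot: [0.058, 0.707, -0.059, 0.702]
wrist_force: [-0.4, 0.4, 5.8]
width: 0.0002
```

Call:
apply_moves(moves="0 0 0.001 0 0 0 0; 0 0 0 0 0 0 0")

```text
time_s: 8.57
tool_pos: [0.562, 0.0004, 0.0176]
tool_rot: [0.058, 0.708, -0.059, 0.701]
wrist_force: [0.0, -0.9, 7.0]
width: -0.0002
```

```bash
python3 e.py; python3 g.py j -.01 -.015 .0180 -9.5
```

```text
-140 [-0.3 28.2] 67
-120 [-0.3 27.9] 80
-100 [-0.4 41. ] 93
-80 [-0.8 27.8] 73
-60 [-0.9 27.7] 70
-40 [-0.9 27.9] 69
-20 [ 1.3 28. ] 53
0 [ 0.1 27.5] 27
t 8.62 pos [5.62e-01 3.00e-04 1.76e-02] zang -9.5 F [-1.6  0.7  6. ] M [ 0.16  0.44 -0.02] w -0.0001 j7 -0.61
shift [-0.0004  0.     -0.0029] turn [-0.    -0.009  0.002]
```

The push has stopped against both pins, and the bar's edge is parallel to the pin line. I'll back off and go to the knob.

Call:
apply_moves(moves="0 0 -0.006 0 0 0 0; 0 0 -0.02 0 0 0 0; -0.03 0 0 0 0.007 0 0; -0.04 0 0 0 0 0 0.0854; -0.04 0 0 0 0 0 0.0854; -0.03 0 0 0 0 0 0.0854; 0 0 0 0 0 0 0.0854")

```text
time_s: 9.2
tool_pos: [0.5324, 0.0053, 0.1598]
tool_rot: [0.057, 0.714, -0.058, 0.695]
wrist_force: [0.8, -0.1, 0.2]
width: 0.0482
```

```bash
python3 g.py w .604 .120 .15 -6
```

```text
t 9.2 pos [0.5324 0.0053 0.1598] zang -9.4 F [ 0.8 -0.1  0.2] M [-0.04 -0.06  0.  ] w 0.0482 j7 -0.52
shift [0.008  0.1248 0.0522] turn [-0.059 -0.026  0.003]
```

Call:
apply_moves(moves="0 0.03 0.015 -0.059 -0.026 0 0.0854; 0 0.03 0.015 0 0 0 0.0854; 0 0.03 0.015 0 0 0 0.0854; 0 0.02 0.003 0 0 0 0.0854; 0 0 0 0 0 0 0.0854")

```text
time_s: 9.62
tool_pos: [0.5945, 0.1098, 0.1608]
tool_rot: [0.036, 0.705, -0.04, 0.707]
wrist_force: [-0.5, 0.0, -1.1]
width: 0.0853
```

```bash
python3 g.py w .604 .120 .11 -6; cp pics/zz.png /dev/null; python3 - <<'E'
from h import *
a=cap('top')['frame'][150:330,200:440,::-1]; b=cap('side')['frame'][150:360,220:460,::-1]; b=cv2.resize(b,(480,420)); a=cv2.resize(a,(320,240)); 
o=np.zeros((420,800,3),np.uint8);o[:240,:320]=a;o[:,320:]=b;cv2.imwrite('pics/p3.png',o)
E
```

```text
t 9.62 pos [0.5945 0.1098 0.1608] zang -6.2 F [-0.5  0.  -1.1] M [ 0.05 -0.01  0.04] w 0.0853 j7 -0.64
shift [0.0508 0.0113 0.0082] turn [-0.003  0.003  0.004]
```

View pics/p3.png

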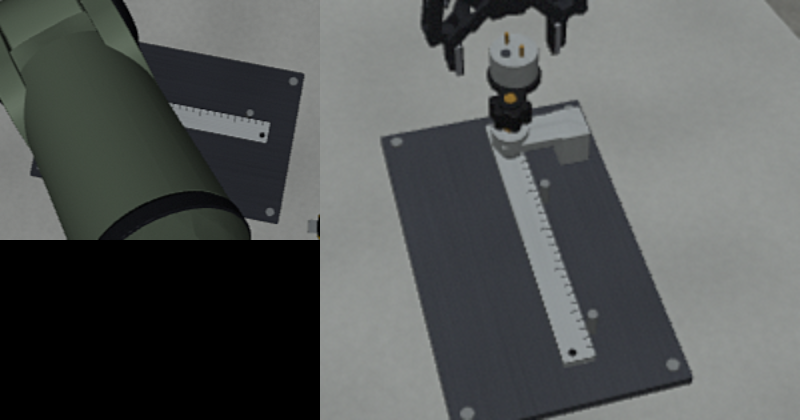

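The side view shows the bar along both pins, with pin tops at (545,184) and (592,314), and the open fingers above the knob at (510,100). I'll descend and grip.

Call:
apply_moves(moves="0 0.0113 0.008 0 0.003 0 0.0854; 0 0 0 0 0 0 0.0854; 0.02 0 0 0 0 0 0.0854; 0.02 0 0 0 0 0 0.0854; 0 0 0 0 0 0 0.0854")

```text
time_s: 10.13
tool_pos: [0.6013, 0.1089, 0.1191]
tool_rot: [0.037, 0.706, -0.045, 0.705]
wrist_force: [-1.0, -0.4, 0.0]
width: 0.0854
```

```bash
python3 g.py w .604 .120 .071 -6
```

```text
t 10.13 pos [0.6013 0.1089 0.1191] zang -6.6 F [-1.  -0.4  0. ] M [-0.02  0.05  0.03] w 0.0854 j7 -0.67
shift [0.048  0.0118 0.0015] turn [-0.011 -0.001  0.011]
```

Call:
apply_moves(moves="0 0.012 0.0015 -0.011 0 0.011 0.0854; 0 0 0 0 0 0 0.0854; 0 0 0 0 0 0 0.0854")

```text
time_s: 10.38
tool_pos: [0.6038, 0.1189, 0.1201]
tool_rot: [0.038, 0.707, -0.038, 0.706]
wrist_force: [0.1, -0.6, -0.1]
width: 0.0857
```

```bash
python3 g.py w .604 .120 .071 -6; python3 -c "
from h import *;print(robot.read_state()['joint_positions'].round(3))"
```

```text
t 10.38 pos [0.6038 0.1189 0.1201] zang -6.1 F [ 0.1 -0.6 -0.1] M [ 0.01  0.01 -0.02] w 0.0857 j7 -0.66
shift [0.0491 0.0011 0.0001] turn [-0.001 -0.002  0.   ]
[-0.027  0.663 -0.391  1.703  0.32   0.841 -0.665]
```

Call:
apply_moves(moves="0.016 0.001 0 0 -0.001 0 0.0854; 0.016 0 0 0 0 0 0.0854; 0.012 0 0 0 0 0 0.0854; 0 0 0 0 0 0 0.0854; 0 0 0 0 0 0 0.0854")

```text
time_s: 10.8
tool_pos: [0.6062, 0.12, 0.0794]
tool_rot: [0.038, 0.704, -0.037, 0.708]
wrist_force: [0.6, 0.1, 0.2]
width: 0.0851
```

```bash
python3 g.py w .604 .120 .071 -6
```

```text
t 10.8 pos [0.6062 0.12   0.0794] zang -6.1 F [0.6 0.1 0.2] M [ 0.03 -0.   -0.  ] w 0.0851 j7 -0.69
shift [ 0.0083 -0.0003 -0.0023] turn [-0.002  0.005 -0.002]
```

Call:
apply_moves(moves="0.008 0 -0.002 0 0.005 0 0.0854; 0 0 0 0 0 0 0.0854; 0 0 0 0 0 0 0.0854", grip_force=25)

```text
time_s: 11.05
tool_pos: [0.6048, 0.1204, 0.0725]
tool_rot: [0.039, 0.705, -0.037, 0.707]
wrist_force: [-0.3, 0.7, 0.3]
width: 0.0852
```

```bash
python3 g.py w .604 .120 .071 -6
```

```text
t 11.05 pos [0.6048 0.1204 0.0725] zang -6.1 F [-0.3  0.7  0.3] M [ 0.01 -0.04 -0.02] w 0.0852 j7 -0.69
shift [ 0.0015 -0.0005 -0.0008] turn [-0.002  0.002 -0.002]
```

Call:
apply_moves(moves="0 0 0 0 0 0 0.03; 0 0 0 0 0 0 0.03; 0 0 0 0 0 0 0.03; 0 0 0 0 0 0 0.03; 0 0 0 0 0 0 0.03; 0 0 0 0 0 0 0.03")

```text
time_s: 11.55
tool_pos: [0.6037, 0.1206, 0.0739]
tool_rot: [0.038, 0.706, -0.037, 0.706]
wrist_force: [0.8, -0.3, 2.6]
width: 0.039
```

```bash
python3 g.py w .604 .120 .071 -6
```

```text
t 11.55 pos [0.6037 0.1206 0.0739] zang -6.1 F [ 0.8 -0.3  2.6] M [-0.23 -0.29 -0.03] w 0.039 j7 -0.69
shift [ 0.0029 -0.0006  0.0004] turn [-0.002 -0.    -0.002]
```

Gripped on lobe pairs, with a width of 39 mm. Turning backwards now.

Call:
apply_moves(moves="0 0 0 -0.08 0 0 0.03; 0 0 0 -0.08 0 0 0.03; 0 0 0 -0.08 0 0 0.03; 0 0 0 -0.08 0 0 0.03; 0 0 0 -0.08 0 0 0.03; 0 0 0 -0.08 0 0 0.03; 0 0 0 -0.08 0 0 0.03; 0 0 0 -0.08 0 0 0.03")

```text
time_s: 12.22
tool_pos: [0.6032, 0.1205, 0.0742]
tool_rot: [-0.195, 0.68, 0.195, 0.68]
wrist_force: [-1.1, 0.9, -1.9]
width: 0.0388
```

```bash
python3 g.py w .604 .120 .072 40
```

```text
t 12.22 pos [0.6032 0.1205 0.0742] zang 32.0 F [-1.1  0.9 -1.9] M [ 0.17  0.25 -0.05] w 0.0388 j7 -0.15
shift [ 0.0022 -0.0009  0.0005] turn [-0.139  0.    -0.001]
```

Call:
apply_moves(moves="0 0 0 -0.08 0 0 0.03; 0 0 0 -0.08 0 0 0.03; 0 0 0 -0.08 0 0 0.03; 0 0 0 -0.08 0 0 0.03; 0 0 0 -0.06 0 0 0.03")

```text
time_s: 12.63
tool_pos: [0.6029, 0.1203, 0.0737]
tool_rot: [-0.326, 0.627, 0.327, 0.627]
wrist_force: [-1.0, 0.5, -2.1]
width: 0.0391
```

```bash
python3 g.py w .604 .120 .072 62
```

```text
t 12.63 pos [0.6029 0.1203 0.0737] zang 55.0 F [-1.   0.5 -2.1] M [ 0.17  0.08 -0.04] w 0.0391 j7 0.19
shift [ 0.0017 -0.0011  0.0004] turn [-0.123  0.    -0.001]
```

Call:
apply_moves(moves="0 -0.0005 0 -0.06 0 0 0.03; 0 0 0 -0.06 0 0 0.03")

```text
time_s: 12.8
tool_pos: [0.6028, 0.1202, 0.0732]
tool_rot: [-0.364, 0.606, 0.366, 0.605]
wrist_force: [0.8, 0.7, -1.7]
width: 0.0389
```

```bash
python3 g.py w .604 .120 .072 68
```

```text
t 12.8 pos [0.6028 0.1202 0.0732] zang 62.2 F [ 0.8  0.7 -1.7] M [ 0.02 -0.08 -0.04] w 0.0389 j7 0.3
shift [ 0.0012 -0.0012  0.0004] turn [-0.101  0.001 -0.003]
```

Call:
apply_moves(moves="0 0 0 -0.06 0 0 0.03; 0 0 0 -0.06 0 0 0.03")

```text
time_s: 12.97
tool_pos: [0.6027, 0.1201, 0.0729]
tool_rot: [-0.402, 0.582, 0.404, 0.581]
wrist_force: [0.3, -0.3, -2.3]
width: 0.0392
```

```bash
python3 g.py w .604 .120 .072 68
```

```text
t 12.97 pos [0.6027 0.1201 0.0729] zang 69.4 F [ 0.3 -0.3 -2.3] M [ 0.18  0.13 -0.05] w 0.0392 j7 0.4
shift [ 0.0009 -0.0012  0.0004] turn [ 0.025  0.001 -0.003]
```

It has turned back 1.32 rad, which is past the worst case. I'll let go.

Call:
apply_moves(moves="0 0 0 0 0 0 0.0854; 0 0 0 0 0 0 0.0854; 0 0 0 0 0 0 0.0854; 0 0 0 0 0 0 0.0854; 0 0 0 0 0 0 0.0854; 0 0 0 0 0 0 0.0854")

```text
time_s: 13.47
tool_pos: [0.6034, 0.1197, 0.0731]
tool_rot: [-0.4, 0.582, 0.402, 0.582]
wrist_force: [-1.2, -0.4, -0.9]
width: 0.0856
```

```bash
python3 g.py w .603 .120 .066 69; python3 - <<'E'
from h import *
b=cap('side')['frame'][150:290,240:400,::-1]; cv2.imwrite('pics/p4.png',cv2.resize(b,(640,560),interpolation=2))
E
```

```text
t 13.47 pos [0.6034 0.1197 0.0731] zang 69.1 F [-1.2 -0.4 -0.9] M [-0.05  0.03 -0.02] w 0.0856 j7 0.4
shift [0.0071 0.0005 0.0001] turn [ 0.002  0.001 -0.002]
```

View pics/p4.png

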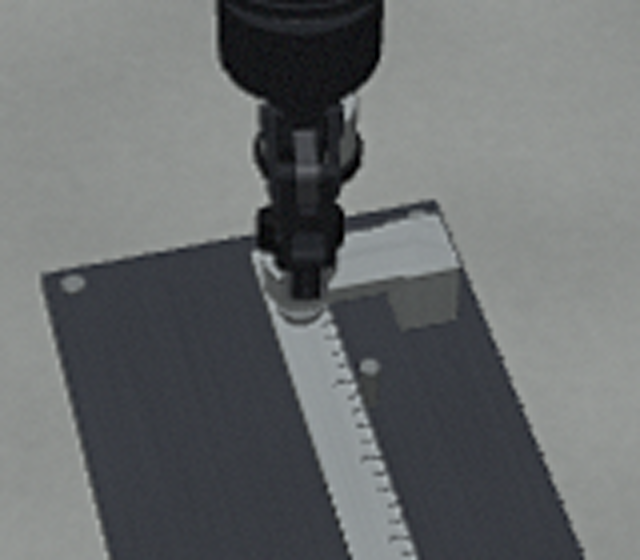

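The knob sits closer to the boss, but the fingers hide its cap. I'll lift clear to confirm the drop.

Call:
apply_moves(moves="-0.02 0 0 0 0 0 0.0854; -0.03 0 0 0 0 0 0.0854; -0.035 0 0 0 0 0 0.0854; 0 0 0 0 0 0 0.0854; 0 0 0 0 0 0 0.0854")

```text
time_s: 13.93
tool_pos: [0.6026, 0.1199, 0.1606]
tool_rot: [-0.4, 0.583, 0.402, 0.582]
wrist_force: [-0.2, -0.6, -0.2]
width: 0.0854
```

```bash
python3 g.py w .603 .120 .066 69; cat > k.py <<'E'
from h import *
c=cap('side'); f=c['frame'].astype(int); y,x=np.nonzero(f[...,0]-f[...,2]>40); k=np.hypot(x-315,y-202)<12
print('brass',x[k].mean(),y[k].mean(),k.sum(),np.c_[x[k],y[k]].min(0),np.c_[x[k],y[k]].max(0))
k=np.hypot(x-315,y-202)<8;print(x[k].mean(),y[k].mean())
E
python3 k.py
```

```text
t 13.93 pos [0.6026 0.1199 0.1606] zang 69.1 F [-0.2 -0.6 -0.2] M [-0.02  0.06 -0.03] w 0.0854 j7 0.47
shift [ 0.0946 -0.0007  0.0002] turn [ 0.002  0.    -0.004]
brass 314.5 201.0 26 [312 199] [317 203]
314.5 201.0
```

The brass cap fell 2.2 px, which is about 6.6 mm, so the knob has clicked. I'll turn the gripper 60° back and regrip, so the forward stroke stays inside the wrist's range.

Call:
apply_moves(moves="0 0 0 -0.115 0 0 0.0854; 0 0 0 -0.115 0 0 0.0854; 0 0 0 -0.115 0 0 0.0854; 0 0 0 -0.115 0 0 0.0854; 0 0 0 -0.115 0 0 0.0854; 0 0 0 -0.115 0 0 0.0854; 0 0 0 -0.115 0 0 0.0854; 0 0 0 -0.115 0 0 0.0854; 0 0 0 -0.115 0 0 0.0854; 0 0 0 0 0 0 0.0854")

```text
time_s: 14.82
tool_pos: [0.601, 0.1202, 0.1538]
tool_rot: [-0.641, 0.293, 0.647, 0.291]
wrist_force: [-0.6, -0.5, -0.1]
width: 0.0854
```

```bash
python3 g.py w .603 .120 .10 129
```

```text
t 14.82 pos [0.601  0.1202 0.1538] zang 131.2 F [-0.6 -0.5 -0.1] M [ 0.01 -0.03 -0.04] w 0.0854 j7 1.42
shift [ 0.0537 -0.0017 -0.0018] turn [ 0.039  0.007 -0.006]
```

Call:
apply_moves(moves="0.015 -0.0017 -0.0018 0.039 0.007 -0.006 0.0854; 0.02 0 0 0 0 0 0.0854; 0.015 0 0 0 0 0 0.0854; 0.012 0 0 0 0 0 0.0854; 0 0 0 0 0 0 0.0854; 0 0 0 0 0 0 0.0854")

```text
time_s: 15.32
tool_pos: [0.6026, 0.1203, 0.0862]
tool_rot: [-0.635, 0.311, 0.636, 0.31]
wrist_force: [0.2, 0.7, 0.1]
width: 0.0852
```

```bash
python3 g.py w .603 .120 .067 129
```

```text
t 15.32 pos [0.6026 0.1203 0.0862] zang 127.9 F [0.2 0.7 0.1] M [ 0.07 -0.05  0.03] w 0.0852 j7 1.3
shift [ 0.0192 -0.0002 -0.0005] turn [-0.019  0.002 -0.002]
```

Call:
apply_moves(moves="0.014 0 0 -0.019 0.002 0 0.0854; 0.006 0 0 0 0 0 0.0854; 0 0 0 0 0 0 0.0854; 0 0 0 0 0 0 0.0854")

```text
time_s: 15.65
tool_pos: [0.6032, 0.1207, 0.0662]
tool_rot: [0.638, -0.305, -0.638, -0.304]
wrist_force: [-0.4, 1.0, -0.2]
width: 0.0856
```

```bash
python3 g.py w .603 .120 .067 129
```

```text
t 15.65 pos [0.6032 0.1207 0.0662] zang 129.0 F [-0.4  1.  -0.2] M [0.07 0.03 0.03] w 0.0856 j7 1.3
shift [-0.0008  0.0006 -0.0004] turn [-0.    -0.001 -0.   ]
```

Call:
apply_moves(moves="0 0 0 0 0 0 0.03; 0 0 0 0 0 0 0.03; 0 0 0 0 0 0 0.03; 0 0 0 0 0 0 0.03; 0 0 0 0 0 0 0.03; 0 0 0 0 0 0 0.03", grip_force=25)

```text
time_s: 16.15
tool_pos: [0.6043, 0.1204, 0.0682]
tool_rot: [0.639, -0.305, -0.637, -0.305]
wrist_force: [-0.6, 0.2, -0.9]
width: 0.039
```

```bash
python3 g.py w .603 .120 .067 129
```

```text
t 16.15 pos [0.6043 0.1204 0.0682] zang 128.9 F [-0.6  0.2 -0.9] M [ 0.26  0.27 -0.01] w 0.039 j7 1.3
shift [0.0012 0.0012 0.0005] turn [-0.002 -0.003  0.001]
```

Call:
apply_moves(moves="0.001 0 0 0.08 0 0 0.03; 0.0005 0 0 0.08 0 0 0.03; 0 0 0 0.08 0 0 0.03; 0 0 0 0.08 0 0 0.03; 0 0 0 0.08 0 0 0.03; 0 0 0 0.08 0 0 0.03; 0 0 0 0.08 0 0 0.03; 0.0002 0 0 0.08 0 0 0.03; 0.0002 0 0 0.08 0 0 0.03; 0.0002 0 0 0.08 0 0 0.03")

```text
time_s: 16.98
tool_pos: [0.6045, 0.1197, 0.0676]
tool_rot: [-0.461, 0.537, 0.458, 0.538]
wrist_force: [0.2, -0.8, -1.2]
width: 0.039
```

```bash
python3 g.py w .603 .120 .067 80; python3 k.py
```

```text
t 16.98 pos [0.6045 0.1197 0.0676] zang 81.0 F [ 0.2 -0.8 -1.2] M [0.02 0.04 0.12] w 0.039 j7 0.56
shift [0.0006 0.0015 0.    ] turn [ 0.018 -0.001  0.004]k.py:3: RuntimeWarning: Mean of empty slice.
  print('brass',x[k].mean(),y[k].mean(),k.sum(),np.c_[x[k],y[k]].min(0),np.c_[x[k],y[k]].max(0))
  ret = ret.dtype.type(ret / rcount)
Traceback (most recent call last):
  File "k.py", line 3, in <module>
    print('brass',x[k].mean(),y[k].mean(),k.sum(),np.c_[x[k],y[k]].min(0),np.c_[x[k],y[k]].max(0))
                                                  ~~~~~~~~~~~~~~~~~~~~^^^
ValueError: zero-size array to reduction operation minimum which has no identity
```

Call:
apply_moves(moves="0.0006 0 0 0.08 0 0 0.03; 0.0006 0 0 0.08 0 0 0.03; 0.0004 0 0 0.08 0 0 0.03; 0.0004 0 0 0.08 0 0 0.03; 0.0004 0 0 0.08 0 0 0.03; 0.0003 0 0 0.08 0 0 0.03; 0.0003 0 0 0.08 0 0 0.03; 0.0003 0 0 0.08 0 0 0.03; 0.0003 0 0 0.08 0 0 0.03; 0.0003 0 0 0.08 0 0 0.03")

```text
time_s: 17.87
tool_pos: [0.6042, 0.119, 0.0663]
tool_rot: [-0.209, 0.675, 0.205, 0.677]
wrist_force: [-1.9, -1.7, 3.7]
width: 0.0394
```

```bash
python3 g.py w .603 .120 .066 33
```

```text
t 17.87 pos [0.6042 0.119  0.0663] zang 34.1 F [-1.9 -1.7  3.7] M [-0.36  0.45  0.06] w 0.0394 j7 -0.13
shift [ 0.0003  0.0015 -0.0004] turn [0.018 0.002 0.005]
```

Call:
apply_moves(moves="0.0002 0.0005 0 0.08 0 0 0.03; 0.0002 0 0 0.08 0 0 0.03; 0.0002 0 0 0.08 0 0 0.03; 0.0002 0 0 0.08 0 0 0.03; 0.0002 0 0 0.08 0 0 0.03; 0.0002 0 0 0.08 0 0 0.03; 0.0002 0 0 0.08 0 0 0.03; 0.0002 0 0 0.08 0 0 0.03; 0.0002 0 0 0.08 0 0 0.03; 0 0 0 0.06 0 0 0.03")

```text
time_s: 18.7
tool_pos: [0.6034, 0.1188, 0.066]
tool_rot: [0.07, 0.702, -0.073, 0.705]
wrist_force: [-0.1, -2.4, 2.7]
width: 0.0388
```

```bash
python3 g.py w .603 .120 .065 -15
```

```text
t 18.7 pos [0.6034 0.1188 0.066 ] zang -11.7 F [-0.1 -2.4  2.7] M [-0.28  0.2   0.01] w 0.0388 j7 -0.79
shift [ 0.001   0.001  -0.0007] turn [0.058 0.005 0.004]
```

Call:
apply_moves(moves="0.0002 0 0 0.06 0 0 0.03; 0.0002 0 0 0.06 0 0 0.03; 0 0 0 0.05 0 0 0.03")

```text
time_s: 18.95
tool_pos: [0.6033, 0.1189, 0.066]
tool_rot: [0.13, 0.693, -0.134, 0.696]
wrist_force: [-0.0, -1.2, 1.4]
width: 0.039
```

```bash
python3 g.py w .603 .120 .065 -15
```

```text
t 18.95 pos [0.6033 0.1189 0.066 ] zang -21.5 F [-0.  -1.2  1.4] M [-0.21 -0.02  0.05] w 0.039 j7 -0.93
shift [ 0.001   0.0009 -0.0007] turn [-0.114  0.005  0.004]
```

Call:
apply_moves(moves="0.0002 0 0 0.06 0 0 0.03; 0 0 0 0.06 0 0 0.03; 0 0 0 0.05 0 0 0.03")

```text
time_s: 19.2
tool_pos: [0.6031, 0.1189, 0.066]
tool_rot: [0.189, 0.679, -0.192, 0.682]
wrist_force: [0.8, -1.7, -0.6]
width: 0.039
```

```bash
python3 g.py w .603 .120 .065 -25
```

```text
t 19.2 pos [0.6031 0.1189 0.066 ] zang -31.3 F [ 0.8 -1.7 -0.6] M [-0.3  -0.09  0.08] w 0.039 j7 -1.06
shift [ 0.001   0.0009 -0.0007] turn [-0.111  0.005  0.003]
```

Call:
apply_moves(moves="0.0006 0 0 0.05 0 0 0.03; 0.0004 0 0 0.05 0 0 0.03")

```text
time_s: 19.37
tool_pos: [0.6031, 0.119, 0.0653]
tool_rot: [0.223, 0.669, -0.226, 0.672]
wrist_force: [-1.1, -2.8, 5.5]
width: 0.0388
```

```bash
python3 g.py w .603 .120 .065 -40
```

```text
t 19.37 pos [0.6031 0.119  0.0653] zang -37.1 F [-1.1 -2.8  5.5] M [-0.37  0.34  0.03] w 0.0388 j7 -1.14
shift [ 0.0002  0.0008 -0.0007] turn [0.051 0.006 0.002]
```

Call:
apply_moves(moves="0.0004 0 0 0.05 0 0 0.03; 0 0 0 0.05 0 0 0.03")

```text
time_s: 19.53
tool_pos: [0.6031, 0.1191, 0.0653]
tool_rot: [0.257, 0.657, -0.259, 0.66]
wrist_force: [1.6, -0.2, 3.4]
width: 0.039
```

```bash
python3 g.py w .603 .120 .065 -40
```

```text
t 19.53 pos [0.6031 0.1191 0.0653] zang -42.8 F [ 1.6 -0.2  3.4] M [ 0.05 -0.31  1.27] w 0.039 j7 -1.22
shift [ 0.0003  0.0006 -0.0006] turn [-0.048  0.006  0.002]
```

The torque jumped to 1.27 Nm after 3.0 rad forward, so the knob is at its stop. I'll release, lift and check.

Call:
apply_moves(moves="0 0 0 0 0 0 0.0854; 0 0 0 0 0 0 0.0854; 0 0 0 0 0 0 0.0854; 0 0 0 0 0 0 0.0854; 0 0 0 0 0 0 0.0854; 0 0 0 0 0 0 0.0854; -0.02 0 0 0 0 0 0.0854; -0.03 0 0 0 0 0 0.0854; -0.035 0 0 0 0 0 0.0854; -0.035 0 0 0 0 0 0.0854; -0.03 0 0 0 0 0 0.0854; 0 0 0 0 0 0 0.0854")

```text
time_s: 20.53
tool_pos: [0.6005, 0.1206, 0.2191]
tool_rot: [0.251, 0.661, -0.255, 0.66]
wrist_force: [0.9, -0.4, -0.1]
width: 0.0852
```

Call:
apply_moves(moves="-0.02 0.03 -0.03 0 0 0 0.0854; 0 0.03 -0.03 0 0 0 0.0854; 0 0.03 -0.03 0 0 0 0.0854; 0 0.03 -0.03 0 0 0 0.0854; 0 0.03 -0.03 0 0 0 0.0854; 0 0 0 0 0 0 0.0854")

```text
time_s: 21.03
tool_pos: [0.5912, 0.327, 0.2368]
tool_rot: [0.254, 0.658, -0.257, 0.66]
wrist_force: [-0.4, 1.6, 0.2]
width: 0.0854
```

```bash
python3 g.py w .603 .120 .2 -40; python3 k.py; python3 e.py; python3 - <<'E'
from h import *
b=cap('side')['frame'][170:350,220:460,::-1]; cv2.imwrite('pics/p5.png',cv2.resize(b,(800,600),interpolation=2))
E
```

```text
t 21.03 pos [0.5912 0.327  0.2368] zang -42.3 F [-0.4  1.6  0.2] M [ 0.16 -0.03  0.02] w 0.0854 j7 -1.46
shift [ 0.0377 -0.145   0.148 ] turn [-0.041  0.004  0.002]
brass 314.5 201.83333333333334 24 [312 200] [317 204]
314.5 201.83333333333334
-140 [-0.8 27.5] 67
-120 [-0.7 27.1] 76
-100 [-0.5 40.4] 88
-80 [-0.8 26.8] 70
-60 [-0.9 26.5] 67
-40 [-1.  26.8] 66
-20 [-0.4 27.1] 64
0 [-1.  26.9] 60
20 [-1.6 27. ] 62
40 [-1.8 26.7] 60
60 [-1.7 38.3] 65
80 [-1.3 26.2] 55
```

View pics/p5.png

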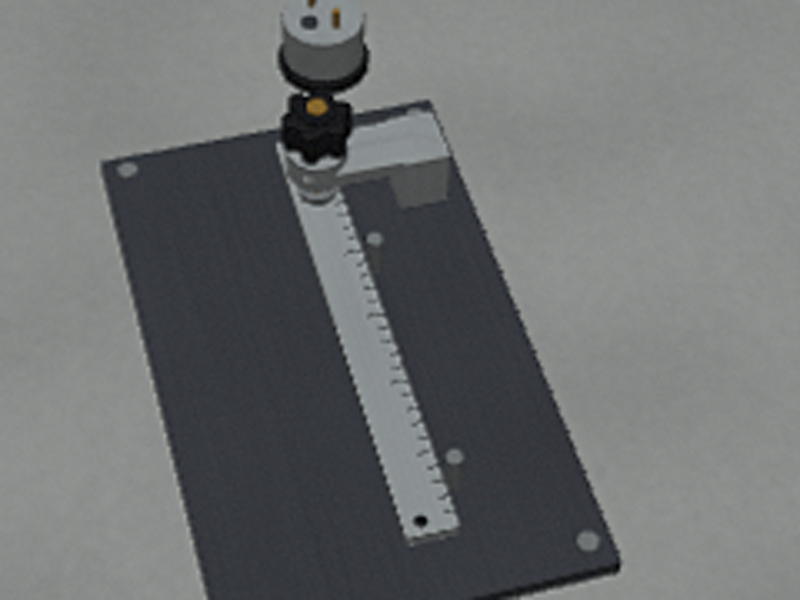

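The side view shows the knob down (cap at (317,107)) and the bar along both pins at (375,239) and (454,457). The cap is now 3 px, or about 9 mm, below its start. I'll measure the bar-to-pin gap with sub-pixel accuracy before handing in.

```bash
cat > s.py <<'E'
from h import *
from g import P0,Rj
def px(c,q,h):
    w=np.r_[P0+Rj@np.array(q)/1000,h,1]; p=c['extrinsics']@w; return np.array([c['cx']-c['fx']*p[0]/p[2],c['cy']+c['fy']*p[1]/p[2]])
for n in('side','top'):
    c=cap(n); g=c['frame'].astype(np.float32).mean(-1)
    pins={}
    for y in(50,-110):
        u0,v0=px(c,(35,y),.042); best=None
        u0,v0=round(u0),round(v0); sub=g[v0-6:v0+7,u0-6:u0+7].copy(); 
        vv,uu=np.mgrid[v0-6:v0+7,u0-6:u0+7]; q=np.array([((onplane(c,a,b,.042)[:2]-P0)@Rj)*1000 for a,b in zip(uu.ravel(),vv.ravel())])
        ok=(abs(q-[35,y]).max(1)<9)&(q[:,0]>27); wt=np.clip(sub.ravel()-70,0,None)*ok
        uc,vc=(wt*uu.ravel()).sum()/wt.sum(),(wt*vv.ravel()).sum()/wt.sum()
        pins[y]=((onplane(c,uc,vc,.042)[:2]-P0)@Rj)*1000
    E=[]
    for y in range(-135,85,3):
        if min(abs(y-50),abs(y+110))<14: continue
        xs=np.arange(5,45,.25); p=np.array([px(c,(x,y),.024) for x in xs]).astype(np.float32)
        I=cv2.remap(g,p[None,:,0],p[None,:,1],cv2.INTER_LINEAR)[0]
        k=np.nonzero((I[:-1]>=90)&(I[1:]<90))[0]
        if len(k): E.append((y,xs[k[-1]]))
    E=np.array(E); co=np.polyfit(E[:,0],E[:,1],1); r=E[:,1]-np.polyval(co,E[:,0]); m=abs(r-np.median(r))<1.5; co=np.polyfit(E[m,0],E[m,1],1)
    print(n,co.round(4),len(E),m.sum(),r.std().round(2))
    for y in pins: print('  pin',y,pins[y].round(2),'edge->axis',(pins[y][0]-np.polyval(co,pins[y][1])).round(2),'(5 = touching)')
E
python3 s.py
```

```text
side [-4.00000e-04  2.82865e+01] 56 54 2.45
  pin 50 [33.43 48.72] edge->axis 5.17 (5 = touching)
  pin -110 [  34.02 -111.16] edge->axis 5.68 (5 = touching)
top [-1.60000e-03  2.92437e+01] 56 56 0.4
  pin 50 [33.84 50.46] edge->axis 4.67 (5 = touching)
  pin -110 [  34.23 -108.92] edge->axis 4.82 (5 = touching)
```

Both views put the edge within 0.7 mm of touching at both pins. Handing in.

```bash
python3 -c "
from workcell import robot
robot.job_done(); print(robot.read_state()['time_s'])"
```

```text
the job is handed in; nothing more can be done
the job is handed in; nothing more can be done
```

The job is handed in at about 21 s on the robot's clock. The straightedge lies against both pins and is clamped, but I got no verdict and could not read the foot's force or the knob's joint value directly.

- **Straightedge:** I pushed it with closed fingers until it stopped against both pins. In the last check, the bar's edge to each pin's axis measured 5.2 and 5.7 mm from the side camera and 4.7 and 4.8 mm from the top. Touching is 5 mm and the limit is 7 mm.
- **Knob, backwards:** I turned it back 1.32 rad and let go. The cap dropped about 6.6 mm in the side view, so it clicked into its thread.
- **Knob, forwards:** I regripped and turned it about 3.0 rad, until the torque jumped from about 0.05 to 1.27 Nm, which fits the stop. The cap ended about 9 mm below its start, which matches the tight position.
- **Errors on the way:** The first push passed over the bar because the tool had drifted up, so I redid it lower. On that second approach the fingertips briefly pressed on the plate, with 51 N vertical at the wrist. That is under the 120 N wrist limit. The 40 N limit is for the arm and gripper body; I took this contact to be the fingertips only.
- **Bystanders:** The arm never worked near the gauge, tape measure or jar. I did not measure their positions again at the end.

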